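Load the coupon carrier under the fixture's spring clip

ROBOT

A 6-joint arm with a two-finger parallel gripper is mounted at the origin on the work surface. World frame = base frame: x ahead of the robot, y to its left, z up, the work surface at z = 0. Lengths are in mm, angles in rad, forces in N, time in s.
With the tool pointing down it reaches from about 350 to 850 mm from the base axis. Payload 8.1 kg.
Tool frame: the origin (TCP) lies midway between the tips of the shut fingers; the grasp point (between the pads) lies 19 mm behind it (bot.grip_point_offset is the distance from the TCP to the grasp point, in mm); x points along the fingers, y is the direction in which the jaws open and shut, and the axes are right-handed (so a half turn about x gives the same grasp; the last joint's range is limited). The gripper opens to 93 mm and grips with 3 to 60 N. Pads are 15 mm wide; open, the fingers measure 128 mm over their backs; the gripper's body (75 mm by 188 mm) begins 65 mm behind the grasp point.
Start: joints at [-1.283, 0.13, 1.488, -0, 1.523, -0.085], TCP at [218.555, -558.784, 218.635] pointing down, gripper open.
Joint ranges: [-2.96, 2.96], [-0.89, 2.26], [0.02, 2.5], [-1.34, 4.48], [0, 2.73], [-2.66, 2.66]. Speed limits (rad/s): [2.39, 2.39, 2.79, 3.14, 3.14, 3.14].

INTERFACE

Orientations are given as a unit quaternion [w, x, y, z].
In Python, from plant import bot gives the robot as it stands.
- The arm moves only by the tool carry_out, never from a script. Its argument "steps" is a list of rows, each a list of 7 numbers: the shift along the tool's x, y, z in mm, then the turn, a rotation vector about the tool's x, y, z in degrees, then the opening in per cent of the stroke, from 0 (shut) to 100 (fully open). In form: [[dx, dy, dz, ax, ay, az, grip], ...]. A call has 1 to 12 rows; each row shifts and turns the commanded pose from where the row before left it, along the tool's axes as they then stand; what a row does not reach is not made up. A row lasts 1/10 s, in which the tool goes at most 50 mm and 8.59 degrees, less where a joint would pass 70% of its speed; a pose out of reach is approached as far as the arm can. A call with a gripper value outside its range is refused whole. The fingers move at their own pace and stop on an object; "squeeze" is the grip in N (left out, the last holds). Time passes only in rows, so rows that do not move let the fingers close. It gives the time, the measured TCP pose, the force and the opening at its end, in the units of the state.
- bot.read_state(): the state, without advancing time (a new reading comes with each control period).
- bot.get_image(name): name is "side" or "top" or "wrist"; returns a dict with "frame" (384x512x3 uint8, blue, green, red), "depth" (384x512 float32, mm along the optical axis (not along the pixel's ray), 0 where there is no reading), "fovy" (degrees; the focal length in pixels is half the picture's height over the tangent of half this angle, whatever the lens; pixels are square), "cx", "cy" (the principal point, pixels), "dist_coeffs" ([k1, k2, p1, p2, k3] as OpenCV has them; the pictures are not rectified), "cam_to_world" (4x4, takes a point from camera to world coordinates). Camera axes: x right, y up, looking along -z (the intrinsics and any distortion apply to the point x, -y, -z); pixel columns grow to the right and rows downward; lengths in mm; the calibration is good to about 2 mm. A picture is of the moment at which its call begins.
- bot.finish_job(): hands the job in, once; it reports no verdict.
Trained networks look in a picture, given as the dict that the camera call returned (one of the last four; its "shot" number tells which), for a name from the list of things; names that differ only in an ending like _2 or _b are one class to them, and where a whole thing is asked for, a point or a joint stands for the part that bears it (a point fixed in the world has none). Each returns a list of dicts, best first, with "confidence" (0 to 1); they miss things now and then, are a little off and sometimes report something else, mostly with a low value. They report only what shows in the picture. A call takes as long as a camera call. They do not tell look-alikes from the thing itself.
- bot.cut_out(target, picture): "pixels" (384x512 bool, what is visible of it) and "box" ([left, top, right, bottom] in pixels, round what is visible of it).
The state is a dict: "time": time; "joint_pos": joint angles; "dq": joint speeds; "joint_torque": joint torques, N m; "tcp_pos": TCP position; "eef_rot": TCP orientation; "ft_force": force on the tool from outside, world axes, zero at the start; "moment": the same for the moment, N m; "width": finger opening in mm.
Only numpy, scipy, OpenCV 4.12 (cv2) and the standard library are available. Lean on these libraries where they do the work, as an engineer would, in place of code of your own. Each camera call takes 0.05 s, during which the arm holds its last target.

TASK

Load the test-coupon carrier into the clamping fixture: press the spring clip's long paddle down with one fingertip and, while holding it down, push the carrier by its upright rear lip with the other fingertip, along the rails and beneath the raised nose, fully home against the end stop. Then let the clip close on the carrier and move the hand clear of everything. Only press and push: do not lift the carrier off the rails' floor, and leave the other things on the bench where they are.

Things in the scene. Friction and masses are not known exactly. Their poses are not given: they have to be found in the camera images.
- fixture: Dark steel clamping fixture, fixed; plate 190 x 130 x 15 mm (own frame: x -103 to 87, y -40 to 90). Origin at bench height under the lane's centre line; x = push direction along the lane to the end stop, y from lane to paddle, z up. Lane floor = plate top, z 15, between two rails (47 mm clear, 5 mm wide, 5 mm high, x -85 to 70). Hinge lugs at x -98 and 67, y 36 reach z 33.
- end_stop (a point): Foot of the end stop's face, mid-lane, at (70, 0, 15) mm in the fixture's frame; same axes. The stop is a bar across the lane, 7 mm high. The carrier is home when its front edge meets this face; its origin is then 30 mm before this point.
- clip (a joint): Sprung steel rocker clip; hinge along fixture x at y 36, z 27 mm (barrel 8 mm thick). In rad: 0 at rest, nose blocking the lane; 0.40 fully pressed, hard stop. Pressing the paddle lifts the nose; the nose clears the 8 mm carrier plate above 0.18 (by 7 mm at 0.40) and rests on it at about 0.15. Spring closes it: 3 N at the paddle's middle to start, 6 N fully pressed.
- nose (a point): Middle of the underside of the clip's nose, which moves with the clip. The nose is 20 mm long along the lane (fixture x 42 to 62 mm) and 16 mm wide (y -8 to 8), joined by a flat arm to the barrel. At rest its underside is about 2 mm above the lane's floor.
- paddle (a point): Middle of the top face of the clip's paddle, moving with it: flat steel plate 120 mm long (fixture x -95 to 25), 36 mm wide (y 40 to 76 when pressed). At rest it slopes up 0.40 rad away from the lane, middle 33 mm and outer edge 40 mm above the bench; fully pressed it is level, top 24 mm above the bench, 4 mm above the rails. A fingertip can slide along it while pressing.
- carrier: Loose test-coupon carrier, 50-100 g, in the lane before the nose: white plastic plate 60 (x) x 44 (y) x 8 mm, steel coupon in its top, and across its rear an upright lip 6 mm thick, 44 wide, 24 tall from the underside (top 39 mm above the bench). Origin: centre of underside; front edge at x +30, lip's rear face at x -30. Starts parallel to the lane, 32 to 58 mm short of home.
- bin: Bystander: small yellow open parts bin, 100 x 75 x 45 mm, origin at the centre of its underside.
- driver: Bystander: screwdriver lying on the bench, origin under its middle, x from handle to tip.
- weight: Bystander: steel cylinder 36 mm in diameter, 30 mm tall, standing, origin at the centre of its underside.
Things that resemble listed ones, but are neither listed nor needed, are in the scene too. Of the things like the carrier, leave any that is black, green or red; of the rest the larger one is meant.

How it is judged:
By the outcome, as a careful person would: the job done as asked, in the order asked, and still so for the second after the job is handed in, with the robot touching nothing.
It also fails if it takes over 32 s, if anything falls off the work surface, if the arm or the gripper's body presses on something with over 40 N, if the wrist force passes 120 N, or if a joint passes its speed limit or range.

## Working session

There is one attempt and no reset: what is moved stays moved. The work goes in short steps, Python scripts to look and compute and a tool call to move; the robot and the scene stay as the last step left them, time stands still between calls to the robot, and variables do not carry over. Pictures are saved under pics/ and viewed, and the job is handed in when it is done.

Besides the shell and the picture viewer there is one more tool, called after ">>>" in YAML: its name, and indented under it one key for each argument. carry_out: Moves the arm, as the interface text tells. Its arguments: {"type":"object","properties":{"steps":{"type":"array","items":{"type":"array","items":{"type":"number"}}},"squeeze":{"type":"number"}},"required":["steps"]}

```bash
ls; mkdir -p pics; cat > h.py <<'E'
import numpy as np, cv2, pickle
from plant import bot
def K(p):
    f=p["frame"].shape[0]/2/np.tan(np.radians(p["fovy"])/2)
    return np.array([[f,0,p["cx"]],[0,f,p["cy"]],[0,0,1]]), np.array(p["dist_coeffs"],float)
def unproj(p,uv,depth=None,z=None):
    uv=np.atleast_2d(np.array(uv,float)); k,d=K(p)
    n=cv2.undistortPoints(uv.reshape(-1,1,2),k,d).reshape(-1,2)
    T=np.array(p["cam_to_world"]); r=np.c_[n[:,0],-n[:,1],-np.ones(len(n))]@T[:3,:3].T
    if z is not None: s=(z-T[2,3])/r[:,2]
    else:
        s=np.asarray(depth if depth is not None else p["depth"][uv[:,1].round().astype(int),uv[:,0].round().astype(int)])
    return T[:3,3]+r*s[:,None]
def proj(p,X):
    k,d=K(p);T=np.array(p["cam_to_world"]);c=(np.atleast_2d(X)-T[:3,3])@T[:3,:3]
    c=c*[1,-1,-1]
    return cv2.projectPoints(c.reshape(-1,1,3),np.zeros(3),np.zeros(3),k,d)[0].reshape(-1,2)
E
python3 - <<'E'
from h import *
s=bot.read_state();print(s)
print(bot.grip_point_offset)
for n in ("top","side"):
    p=bot.get_image(n); pickle.dump(p,open(n+".pkl","wb"))
    cv2.imwrite(f"pics/{n}0.png",cv2.resize(p["frame"],(768,576)))
    print(n,p["fovy"],np.array(p["cam_to_world"])[:3,3])
    for t in ("carrier","fixture","clip","bin","driver","weight"):
        for r in bot.cut_out(t,p): print(t,round(r["confidence"],2),r["box"])
E
```

```text
pics
{'time': 0.0, 'joint_pos': array([-1.28341462e+00,  1.31180177e-01,  1.48926907e+00, -1.81798781e-08,
        1.52300813e+00, -8.53888415e-02]), 'dq': array([ 7.71061129e-04,  6.21842905e-04, -5.92439852e-04,  2.12271064e-03,
        7.17580037e-04,  4.90020147e-05]), 'joint_torque': array([ 2.08806217e-03, -5.59853625e+01, -4.91752732e+01,  7.70038459e-02,
        3.56747839e-02, -1.77920301e-04]), 'tcp_pos': array([ 218.38235337, -558.23126739,  217.5817108 ]), 'eef_rot': array([-0.13037657, -0.69479326, -0.1316884 ,  0.69492621]), 'ft_force': array([-0.07039162, -0.01492079, -0.61883037]), 'moment': array([ 0.05415607, -0.01362498,  0.00657111]), 'width': 92.96895591973602}
18.8
top 56.57001373179683 [493.27809623   7.69860697 786.73388955]
carrier 0.94 [293.6, 268.3, 323.9, 285.9]
carrier 0.78 [364.6, 202.0, 385.8, 220.0]
carrier 0.69 [286.3, 179.0, 306.9, 205.9]
carrier 0.62 [338.7, 228.0, 355.7, 246.7]
carrier 0.6 [219.9, 99.0, 248.1, 129.1]
fixture 0.79 [248.5, 149.6, 321.7, 242.3]
clip 0.78 [261.6, 160.1, 300.7, 237.9]
bin 0.82 [338.1, 130.0, 381.6, 184.0]
bin 0.19 [220.0, 141.3, 238.3, 230.2]
driver 0.91 [220.3, 143.3, 240.6, 230.5]
weight 0.72 [253.9, 151.3, 321.9, 241.6]
weight 0.59 [267.0, 112.4, 282.4, 132.2]
side 53.32111305815416 [ 515.69503646 -630.87680162  427.20564215]
carrier 0.88 [151.0, 244.8, 180.3, 273.3]
carrier 0.84 [255.8, 216.9, 296.0, 247.5]
carrier 0.81 [203.7, 283.7, 230.7, 300.4]
carrier 0.81 [244.6, 308.6, 283.7, 342.8]
carrier 0.72 [328.7, 172.3, 368.2, 201.6]
fixture 0.9 [211.3, 199.4, 333.1, 267.5]
clip 0.65 [214.2, 200.1, 309.3, 234.2]
bin 0.6 [300.7, 249.0, 389.0, 323.0]
driver 0.66 [224.2, 180.0, 314.4, 203.5]
weight 0.94 [341.1, 202.6, 362.0, 224.5]
```

View pics/top0.png

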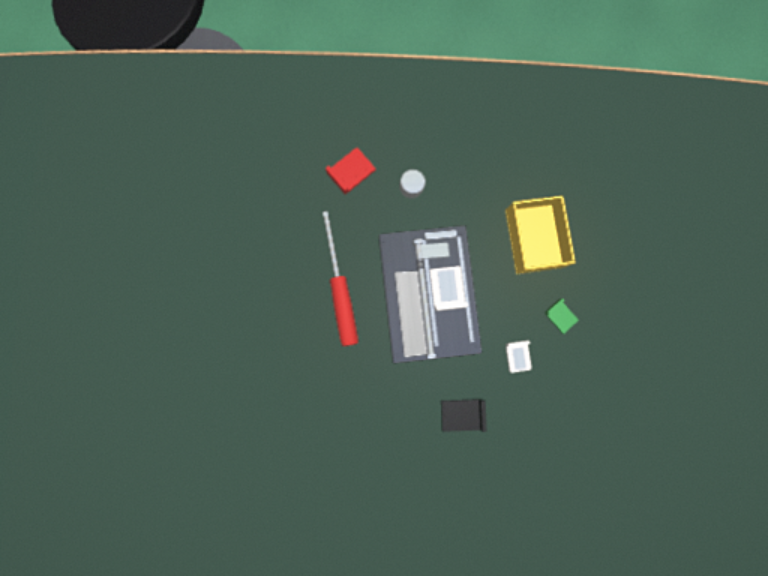

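View pics/side0.png

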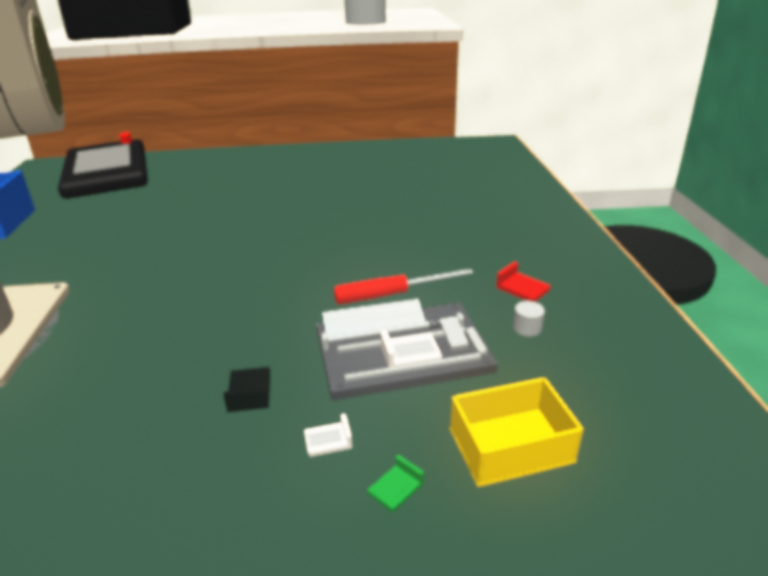

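```bash
python3 - <<'E'
from h import *
p=pickle.load(open("top.pkl","rb"));q=pickle.load(open("side.pkl","rb"))
a=cv2.resize(p["frame"][140:250,240:330],None,fx=5.5,fy=5.5,interpolation=cv2.INTER_CUBIC)
b=cv2.resize(q["frame"][190:275,205:340],None,fx=5.5,fy=5.5,interpolation=cv2.INTER_CUBIC)
cv2.imwrite("pics/top_c.png",a);cv2.imwrite("pics/side_c.png",b)
E
```

```text
(no output)
```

View pics/top_c.png

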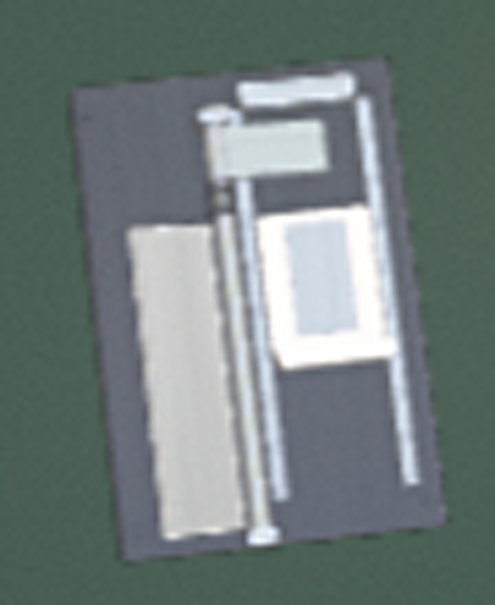

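View pics/side_c.png

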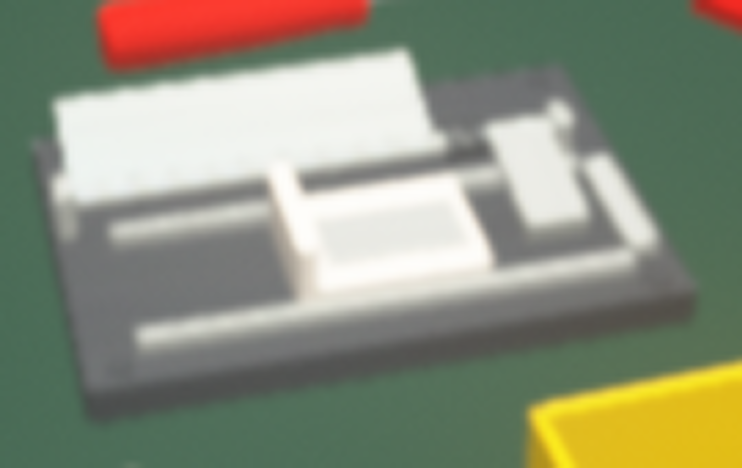

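```bash
cat > fit.py <<'E'
from h import *
from scipy.optimize import least_squares
p=pickle.load(open("top.pkl","rb"));q=pickle.load(open("side.pkl","rb"))
def F(v,X):
    X=np.atleast_2d(np.array(X,float));c,s=np.cos(v[2]),np.sin(v[2])
    return np.c_[v[0]+c*X[:,0]-s*X[:,1],v[1]+s*X[:,0]+c*X[:,1],X[:,2]]
M=np.array([[87,90,15],[87,-40,15],[-103,-40,15],[-103,90,15]])
ut=np.array([[75,90],[387,60],[445,522],[124,560]])/5.5+[240-.41,140-.41]
us=np.array([[560,68],[692,290],[95,395],[35,145]])/5.5+[205-.41,190-.41]
if __name__=="__main__":
    for nm,pts in (("both",[(p,ut),(q,us)]),("top",[(p,ut)]),("side",[(q,us)])):
        f=lambda v:np.concatenate([(proj(c,F(v,M))-u).ravel() for c,u in pts])
        r=least_squares(f,[500,0,0]);print(nm,r.x,np.round(r.fun,1))
    for c,nm,u in((p,"top",ut),(q,"side",us)):
        print(nm,unproj(c,u,z=15).round(1).tolist()); 
    # depth check
    print(unproj(p,[[310,220],[308,200],[270,215]]).round(1))
E
python3 fit.py
```

```text
both [ 5.84864054e+02 -1.14734399e+02  1.38689665e-01] [-0.5 -0.6  0.9 -1.1  1.5  0.4  0.5  0.4  0.2 -1.2  1.5 -0.7 -1.8 -0.9
 -0.9 -1.2]
top [ 5.84159934e+02 -1.13492911e+02  1.33069035e-01] [-0.8 -0.6  0.6 -0.8  0.7  0.8 -0.4  0.5]
side [ 5.85251704e+02 -1.16683478e+02  1.45008386e-01] [ 0.2 -0.8  2.  -0.2 -1.3  0.2 -0.9 -0.3]
top [[657.2, -14.6, 15.0], [673.9, -140.3, 15.0], [489.1, -165.3, 15.0], [471.1, -38.8, 15.0]]
side [[657.4, -17.7, 15.0], [673.5, -143.9, 15.0], [491.2, -170.9, 15.0], [472.1, -43.8, 15.0]]
[[ 519.9 -141.7   15.6]
 [ 562.9 -135.8   21.3]
 [ 527.5  -52.8   34.8]]
```

```bash
python3 - <<'E'
from h import *
from fit import F,p,q
v=np.array([584.6,-114.5,0.137])
def inv(X):
    c,s=np.cos(v[2]),np.sin(v[2]);d=X[:,:2]-v[:2];return np.c_[d@[c,s],d@[-s,c],X[:,2]].round(1)
t=lambda a:np.array(a)/5.5+[240-.41,140-.41]
s=lambda a:np.array(a)/5.5+[205-.41,190-.41]
print("lip rear top z39",inv(unproj(p,t([[283,370],[392,357]]),z=39)).tolist())
print("front z23",inv(unproj(p,t([[260,213],[367,205]]),z=23)).tolist())
print("side: front z23",inv(unproj(q,s([[455,182],[490,265]]),z=23)).tolist(),"lip rear top",inv(unproj(q,s([[272,165],[302,245]]),z=39)).tolist())
print("side stop foot etc: nose", inv(unproj(q,s([[485,125],[530,225],[588,218]]),z=20)).tolist())
print("top rails start z20",inv(unproj(p,t([[280,498],[412,484]]),z=20)).tolist(), "expect -85,+-26")
print("top paddle outer z40",inv(unproj(p,t([[128,230],[163,537]]),z=40)).tolist(),"expect 25/-95, y 40+33=73ish")
st=bot.read_state()
from scipy.spatial.transform import Rotation as R
w=st["eef_rot"];Rm=R.from_quat([w[1],w[2],w[3],w[0]]).as_matrix();print(Rm.round(3))
E
```

```text
lip rear top z39 [[-36.1, 23.1, 39.0], [-35.7, -19.5, 39.0]]
front z23 [[27.3, 22.3, 23.0], [26.0, -20.5, 23.0]]
side: front z23 [[26.5, 19.8, 23.0], [24.7, -23.7, 23.0]] lip rear top [[-33.0, 21.9, 39.0], [-33.0, -19.7, 39.0]]
side stop foot etc: nose [[46.7, 52.0, 20.0], [44.1, -4.1, 20.0], [63.0, -5.2, 20.0]]
top rails start z20 [[-84.8, 27.4, 20.0], [-85.1, -25.0, 20.0]] expect -85,+-26
top paddle outer z40 [[23.8, 76.2, 40.0], [-94.2, 76.2, 40.0]] expect 25/-95, y 40+33=73ish
[[ 0.     0.364 -0.931]
 [-0.    -0.931 -0.364]
 [-1.     0.    -0.   ]]
```

>>> carry_out:
  steps:
    - [0,0,0,6.75,0,0,45]
    - [0,0,0,6.75,0,0,45]
    - [0,-30,-26,0,0,0,45]
    - [0,-30,-26,0,0,0,45]
    - [0,-30,-26,0,0,0,45]
    - [0,-30,-26,0,0,0,45]
    - [0,-30,-26,0,0,0,45]
    - [0,-30,-26,0,0,0,45]
    - [0,-30,-26,0,0,0,45]
    - [0,-30,-26,0,0,0,45]
    - [0,-30,-26,0,0,0,45]
    - [0,-30,-26,0,0,0,45]

```text
time: 1.9
tcp_pos: [435.8, -224.6, 218.9]
eef_rot: [0.049, 0.706, 0.048, -0.705]
ft_force: [0.4, -0.5, -0.7]
width: 41.9
```

>>> carry_out:
  steps:
    - [25,-30,-26.5,0,0,0,45]
    - [25,-30,-26.5,0,0,0,45]
    - [25,-30,-26.5,0,0,0,45]
    - [25,-28,-26.5,0,0,0,45]
    - [8,0,0,0,0,0,45]
    - [0,0,0,0,0,0,45]

```text
time: 2.5
tcp_pos: [522.8, -93.7, 108.8]
eef_rot: [-0.049, -0.704, -0.05, 0.707]
ft_force: [0.3, 0.2, -0.5]
width: 41.7
```

```bash
cat > look.py <<'E'
import sys
from h import *
from scipy.spatial.transform import Rotation as R
n=sys.argv[1]
v=np.array([584.6,-114,0.137])
s=bot.read_state();w=s["eef_rot"];Rm=R.from_quat([w[1],w[2],w[3],w[0]]).as_matrix()
c,sn=np.cos(v[2]),np.sin(v[2]);d=s["tcp_pos"][:2]-v[:2]
print("t",s["time"],"tcp fixture",round(d@[c,sn],1),round(d@[-sn,c],1),s["tcp_pos"][2].round(1),"tooly ang",np.degrees(np.arctan2(Rm[1,1],Rm[0,1])).round(2),"tilt",Rm[:,0].round(3),"F",s["ft_force"].round(1),"w",s["width"])
for k in sys.argv[2:]:
    p=bot.get_image(k);pickle.dump(p,open(f"{k}{n}.pkl","wb"))
    f=p["frame"]
    if k=="side": f=cv2.resize(f[150:290,180:370],None,fx=4,fy=4,interpolation=cv2.INTER_CUBIC)
    elif k=="top": f=cv2.resize(f[120:260,220:350],None,fx=4,fy=4,interpolation=cv2.INTER_CUBIC)
    cv2.imwrite(f"pics/{k}{n}.png",f)
E
python3 look.py 1 side wrist
```

```text
t 2.5 tcp fixture -58.4 28.6 108.8 tooly ang -82.01 tilt [-0.004  0.001 -1.   ] F [ 0.3  0.2 -0.5] w 41.74552025948038
```

View pics/wrist1.png

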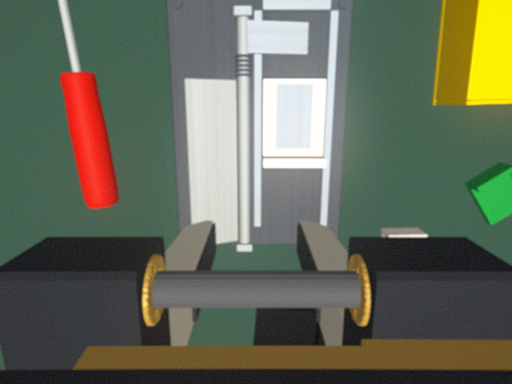

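View pics/side1.png

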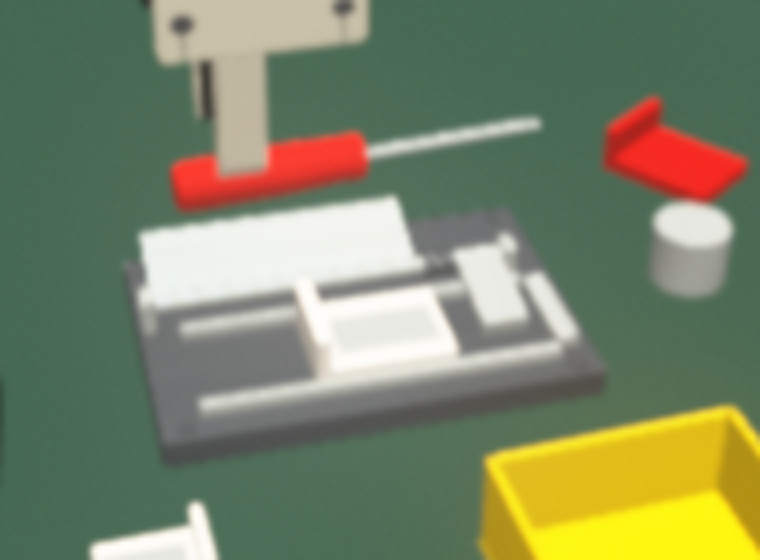

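```bash
python3 - <<'E'
from h import *
v=np.array([584.6,-114,0.137])
p=pickle.load(open("wrist1.pkl","rb"))
c,s=np.cos(v[2]),np.sin(v[2])
def inv(X): d=X[:,:2]-v[:2];return np.c_[d@[c,s],d@[-s,c],X[:,2]].round(1).tolist()
print("lip rear z39",inv(unproj(p,[[263,168],[326,168]],z=39)))
print("front z23",inv(unproj(p,[[263,79],[327,79]],z=23)))
print("rails -85,+-26",inv(unproj(p,[[257,228],[325,225]],z=20)))
print("plate rear -103,90/-40",inv(unproj(p,[[181,246],[338,246]],z=15)))
print("paddle -95/25,y73",inv(unproj(p,[[190,243],[186,80]],z=40)))
print("depths",unproj(p,[[295,160],[215,150],[290,200],[195,150],[230,150]]).round(1).tolist())
print("finger tips guess",inv(unproj(p,[[213,222],[300,222]],z=108)))
E
```

```text
lip rear z39 [[-35.3, 22.7, 39.0], [-35.3, -21.5, 39.0]]
front z23 [[25.2, 22.7, 23.0], [25.2, -22.2, 23.0]]
rails -85,+-26 [[-87.0, 26.8, 20.0], [-84.4, -26.9, 20.0]]
plate rear -103,90/-40 [[-104.4, 88.8, 15.0], [-104.3, -39.4, 15.0]]
paddle -95/25,y73 [[-91.3, 76.2, 40.0], [23.3, 73.6, 40.0]]
depths [[555.0, -117.7, 38.1], [553.4, -60.9, 31.8], [519.6, -122.3, 14.2], [552.3, -47.7, 37.6], [554.4, -71.3, 28.3]]
finger tips guess [[-51.1, 49.8, 108.0], [-51.0, 4.8, 108.0]]
```

>>> carry_out:
  steps:
    - [14,0,0,0,0,0,45]
    - [14,0,0,0,0,0,45]
    - [14,0,0,0,0,0,45]
    - [14,0,0,0,0,0,45]
    - [10,0,0,0,0,0,45]
    - [0,0,0,0,0,0,45]
    - [0,0,0,0,0,0,45]

```text
time: 3.3
tcp_pos: [523.8, -94.6, 44.4]
eef_rot: [-0.048, -0.705, -0.049, 0.706]
ft_force: [0.5, 0.2, 0.4]
width: 41.5
```

```bash
python3 look.py 2 side
```

```text
t 3.3 tcp fixture -57.6 27.5 44.4 tooly ang -82.14 tilt [-0.001  0.    -1.   ] F [0.5 0.2 0.4] w 41.481048490850085
```

View pics/side2.png

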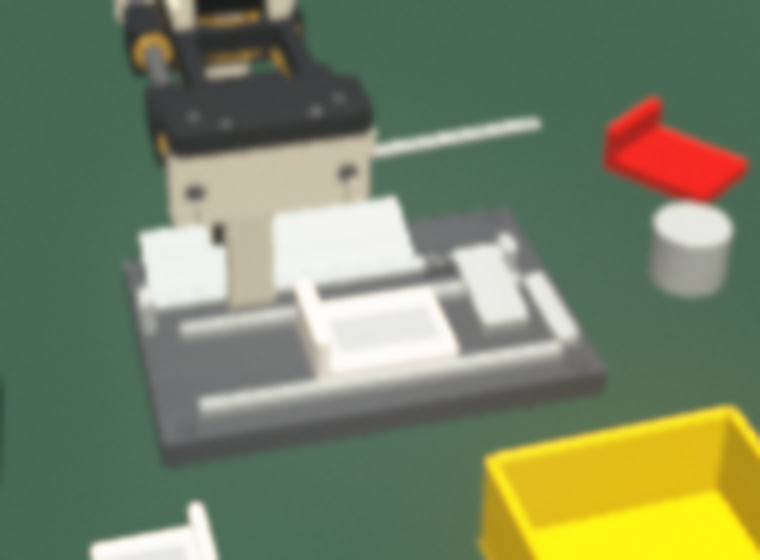

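The picture shows the near finger (250,300) hanging over the lane, well behind the lip at (310,320). Next I press the paddle.

>>> carry_out:
  steps:
    - [4,0,0,0,0,0,45]
    - [4,0,0,0,0,0,45]
    - [3,0,0,0,0,0,45]
    - [3,0,0,0,0,0,45]
    - [2,0,0,0,0,0,45]
    - [2,0,0,0,0,0,45]
    - [0,0,0,0,0,0,45]
    - [0,0,0,0,0,0,45]

```text
time: 4.15
tcp_pos: [524.1, -94.4, 27.1]
eef_rot: [0.048, 0.705, 0.049, -0.705]
ft_force: [-2.7, 1.2, 6.1]
width: 41.6
```

```bash
python3 look.py 3 side wrist
```

```text
t 4.15 tcp fixture -57.3 27.6 27.1 tooly ang -82.14 tilt [ 0.  0. -1.] F [-2.7  1.2  6.1] w 41.62521654672487
```

View pics/side3.png

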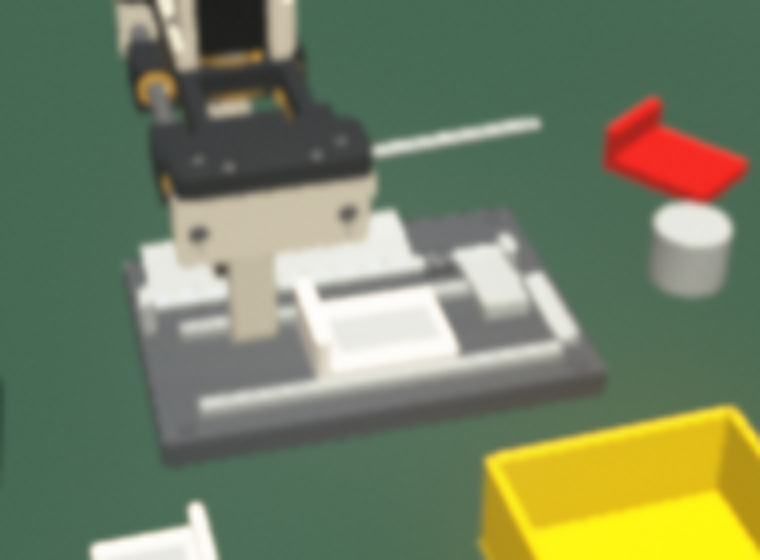

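View pics/wrist3.png

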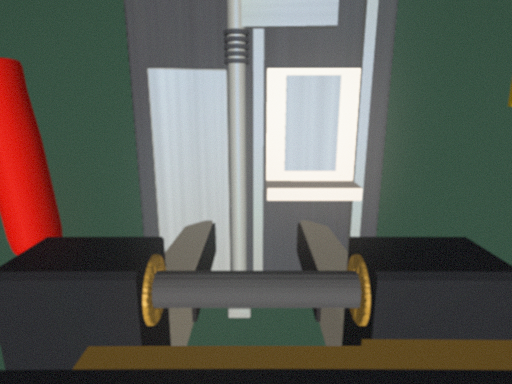

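>>> carry_out:
  steps:
    - [1,0,0,0,0,0,45]
    - [1,0,0,0,0,0,45]
    - [0,0,0,0,0,0,45]

```text
time: 4.55
tcp_pos: [524.1, -94.5, 25.2]
eef_rot: [0.048, 0.705, 0.049, -0.705]
ft_force: [-3.8, 0.9, 7.5]
width: 41.7
```

```bash
python3 look.py 4 side; python3 - <<'E'
from h import *
v=np.array([584.6,-114,0.137]);c,s=np.cos(v[2]),np.sin(v[2])
p=pickle.load(open("side4.pkl","rb"));p0=pickle.load(open("side.pkl","rb"))
def W(f): return np.array([v[0]+c*f[0]-s*f[1],v[1]+s*f[0]+c*f[1],f[2]])
for q in (p0,p):
  # top of the nose/arm near y -6: median height of nose patch
  uv=proj(q,[W((x,y,22)) for x in range(45,60,2) for y in range(-6,16,4)])
  X=unproj(q,uv); d=X[:,:2]-v[:2]; f=np.c_[d@[c,s],d@[-s,c],X[:,2]]
  A=np.c_[f[:,1],np.ones(len(f))]; print(np.linalg.lstsq(A,f[:,2],rcond=None)[0], np.median(f[:,2]))
E
```

```text
t 4.55 tcp fixture -57.3 27.6 25.2 tooly ang -82.13 tilt [ 0.  0. -1.] F [-3.8  0.9  7.5] w 41.70015829375541
[ 0.13741416 24.05410767] 24.103151175384028
[-1.03642774 25.02503047] 30.13877428503889
```

```bash
python3 - <<'E'
from h import *
v=np.array([584.6,-114,0.137]);c,s=np.cos(v[2]),np.sin(v[2])
for n in ("side","side4"):
  q=pickle.load(open(n+".pkl","rb"))
  uu,vv=np.meshgrid(np.arange(285,318),np.arange(203,236)); uv=np.c_[uu.ravel(),vv.ravel()]
  X=unproj(q,uv); d=X[:,:2]-v[:2]; f=np.c_[d@[c,s],d@[-s,c],X[:,2]]
  m=(f[:,0]>46)&(f[:,0]<58)
  for y in range(-8,28,6):
    k=m&(abs(f[:,1]-y)<3); print(n,y,k.sum(),np.percentile(f[k,2],[10,50,90]).round(1) if k.any() else "")
E
```

```text
side -8 42 [13.7 18.7 23.4]
side -2 16 [22.7 23.3 24.4]
side 4 18 [23.5 24.5 26. ]
side 10 15 [24.2 25.3 26.5]
side 16 17 [25.6 26.2 27. ]
side 22 13 [25.7 26.6 27.8]
side4 -8 42 [13.9 32.6 36.6]
side4 -2 27 [13.3 14.8 36.6]
side4 4 25 [13.2 14.9 35. ]
side4 10 21 [13.6 33.2 34.2]
side4 16 13 [14.4 32.2 33.3]
side4 22 14 [14.9 31.5 32.1]
```

View pics/side4.png

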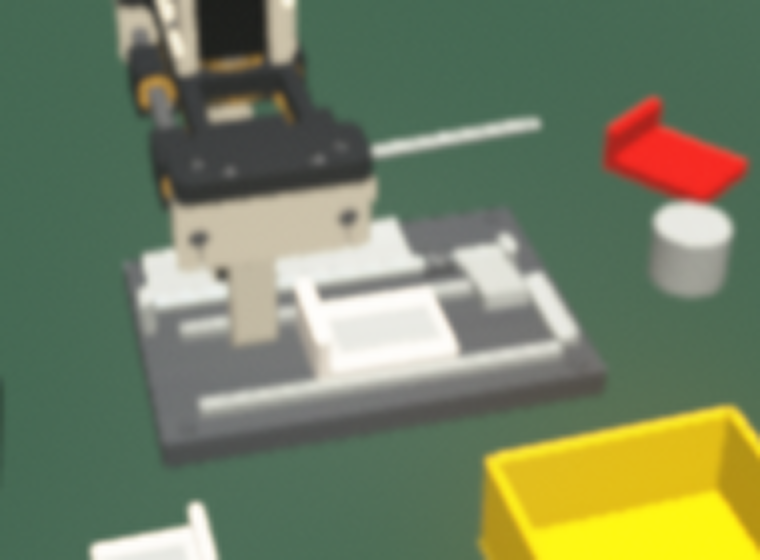

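The nose has risen about 12 mm, so the clip is near 0.36 rad. Next I push.

>>> carry_out:
  steps:
    - [0,0,-4,0,0,0,45]
    - [0,0,-4,0,0,0,45]
    - [0,0,-4,0,0,0,45]
    - [0,0,-4,0,0,0,45]
    - [0,0,-4,0,0,0,45]
    - [0,0,-4,0,0,0,45]
    - [0,0,-4,0,0,0,45]
    - [0,0,-4,0,0,0,45]

```text
time: 5.4
tcp_pos: [555.1, -90.8, 25.0]
eef_rot: [-0.049, -0.705, -0.048, 0.706]
ft_force: [-7.2, -1.4, 9.3]
width: 42.1
```

```bash
python3 look.py 5 side
```

```text
t 5.4 tcp fixture -26.1 27.0 25.0 tooly ang -82.13 tilt [-0.002 -0.001 -1.   ] F [-7.2 -1.4  9.3] w 42.05564772609603
```

View pics/side5.png

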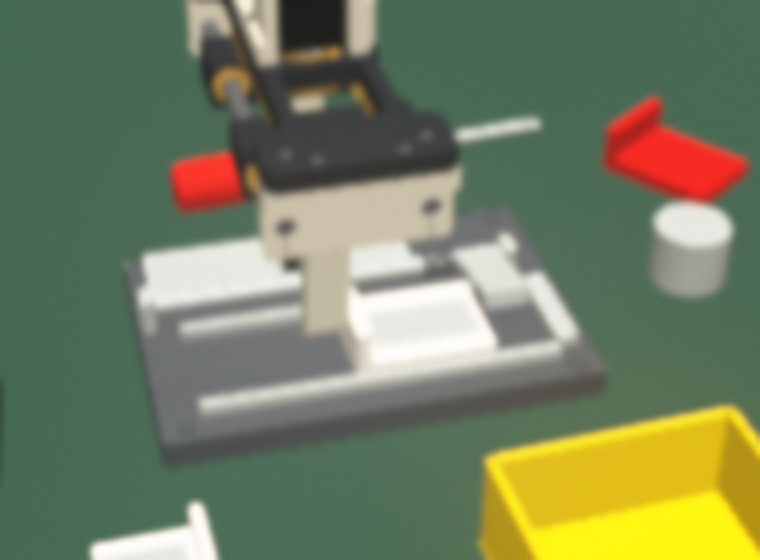

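>>> carry_out:
  steps:
    - [0,0,-4,0,0,0,45]
    - [0,0,-4,0,0,0,45]
    - [0,0,-4,0,0,0,45]
    - [0,0,-4,0,0,0,45]
    - [0,0,-3,0,0,0,45]
    - [0,0,-3,0,0,0,45]
    - [0,0,-2,0,0,0,45]
    - [0,0,0,0,0,0,45]

```text
time: 6.25
tcp_pos: [579.1, -87.5, 25.1]
eef_rot: [-0.049, -0.705, -0.048, 0.706]
ft_force: [-4.9, -2.3, 8.5]
width: 41.5
```

```bash
python3 look.py 6 side
```

```text
t 6.25 tcp fixture -1.8 27.0 25.1 tooly ang -82.13 tilt [-0.001 -0.001 -1.   ] F [-4.9 -2.3  8.5] w 41.53079464610704
```

View pics/side6.png

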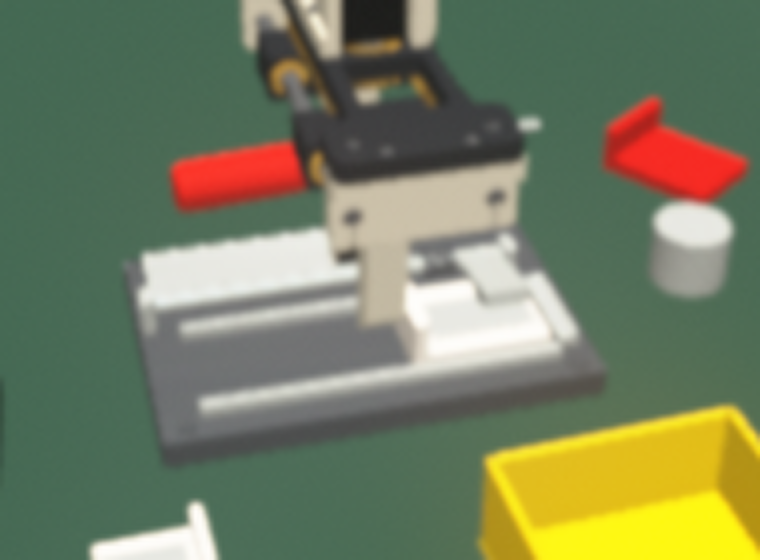

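>>> carry_out:
  steps:
    - [0,0,-1,0,0,0,45]
    - [0,0,-1,0,0,0,45]
    - [0,0,-1,0,0,0,45]

```text
time: 6.6
tcp_pos: [581.7, -87.2, 25.1]
eef_rot: [-0.049, -0.705, -0.048, 0.706]
ft_force: [-7.5, -1.9, 8.5]
width: 41.8
```

>>> carry_out:
  steps:
    - [0,0,-1,0,0,0,45]
    - [0,0,0,0,0,0,45]

```text
time: 6.8
tcp_pos: [582.0, -87.1, 25.1]
eef_rot: [-0.049, -0.704, -0.048, 0.707]
ft_force: [-11.9, -2.2, 12.6]
width: 41.9
```

>>> carry_out:
  steps:
    - [0,0,-1,0,0,0,45]
    - [0,0,0,0,0,0,45]

```text
time: 7.0
tcp_pos: [582.0, -87.1, 25.0]
eef_rot: [-0.049, -0.704, -0.048, 0.707]
ft_force: [-13.8, -1.9, 16.4]
width: 41.8
```

```bash
python3 look.py 7 side top wrist; python3 - <<'E'
from h import *
q=pickle.load(open("side7.pkl","rb"));a=q["frame"][200:250,270:335]
cv2.imwrite("pics/side7c.png",cv2.resize(a,None,fx=11,fy=11,interpolation=cv2.INTER_CUBIC))
E
```

```text
t 7.0 tcp fixture 1.1 27.0 25.0 tooly ang -82.16 tilt [-0.005 -0.001 -1.   ] F [-13.8  -1.9  16.4] w 41.834308797074684
```

View pics/side7c.png

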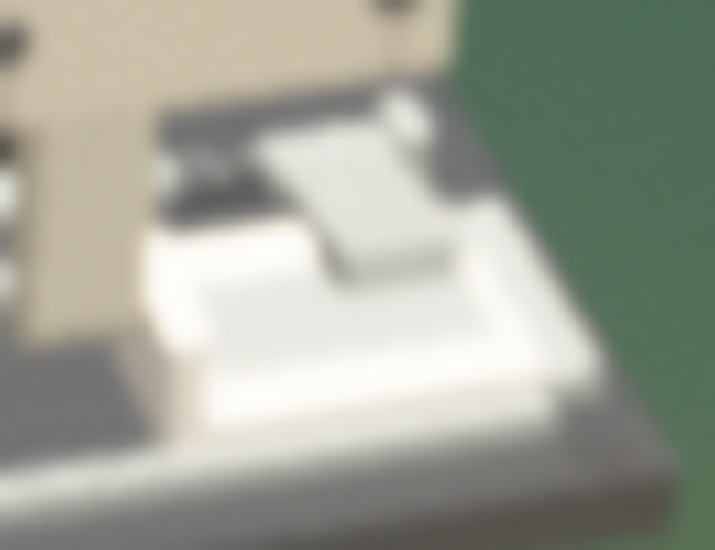

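View pics/wrist7.png

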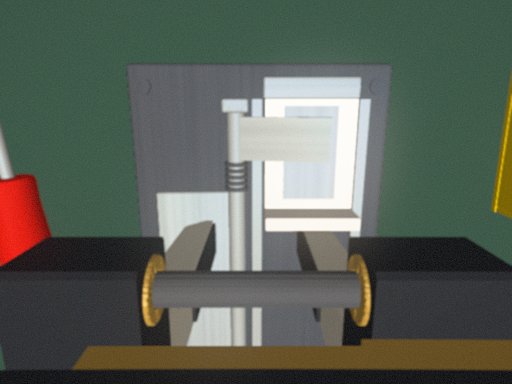

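Pictures show the carrier front flush with the stop across its whole width (wrist picture, v≈98), and the push force climbs with no further motion, so it is home. I back off a few mm with the clip still held, then lift slowly.

>>> carry_out:
  steps:
    - [0,0,3,0,0,0,45]
    - [0,0,3,0,0,0,45]
    - [0,0,2,0,0,0,45]
    - [0,0,0,0,0,0,45]
    - [-3,0,0,0,0,0,45]
    - [-3,0,0,0,0,0,45]
    - [-3,0,0,0,0,0,45]
    - [-4,0,0,0,0,0,45]
    - [-6,0,0,0,0,0,45]
    - [-8,0,0,0,0,0,45]
    - [-12,0,0,0,0,0,45]
    - [-15,0,0,0,0,0,45]

```text
time: 8.35
tcp_pos: [576.2, -87.3, 79.4]
eef_rot: [-0.048, -0.705, -0.049, 0.706]
ft_force: [-0.8, 0.2, -0.6]
width: 42.1
```

>>> carry_out:
  steps:
    - [-20,0,0,0,0,0,45]
    - [-20,0,15,0,0,0,45]
    - [-20,0,20,0,0,0,45]
    - [-10,0,20,0,0,0,45]
    - [0,0,20,0,0,0,45]
    - [0,0,15,0,0,0,45]
    - [0,0,0,0,0,0,45]
    - [0,0,0,0,0,0,45]

```text
time: 9.15
tcp_pos: [488.0, -99.9, 149.8]
eef_rot: [0.049, 0.706, 0.048, -0.705]
ft_force: [0.0, -1.3, -0.0]
width: 42.1
```

```bash
python3 look.py 8 side wrist; python3 - <<'E'
from h import *
q=pickle.load(open("side8.pkl","rb"));a=q["frame"][195:255,215:340]
cv2.imwrite("pics/side8c.png",cv2.resize(a,None,fx=6,fy=6,interpolation=cv2.INTER_CUBIC))
E
```

```text
t 9.15 tcp fixture -93.8 27.2 149.8 tooly ang -82.16 tilt [ 0.002 -0.001 -1.   ] F [ 0.  -1.3 -0. ] w 42.110527281447446
```

View pics/side8c.png

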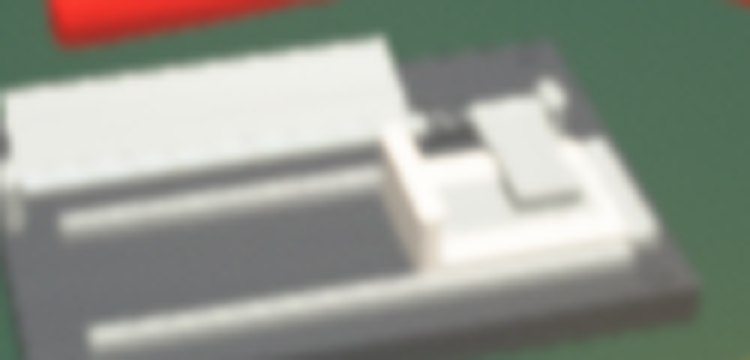

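View pics/wrist8.png

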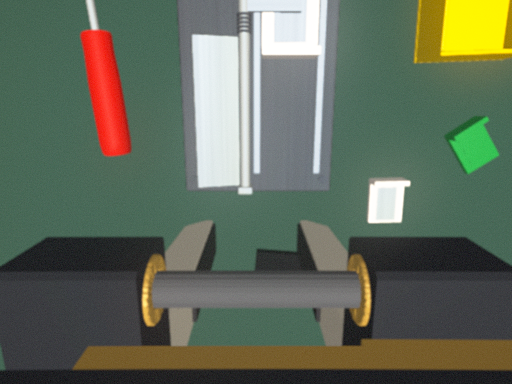

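View pics/side8.png

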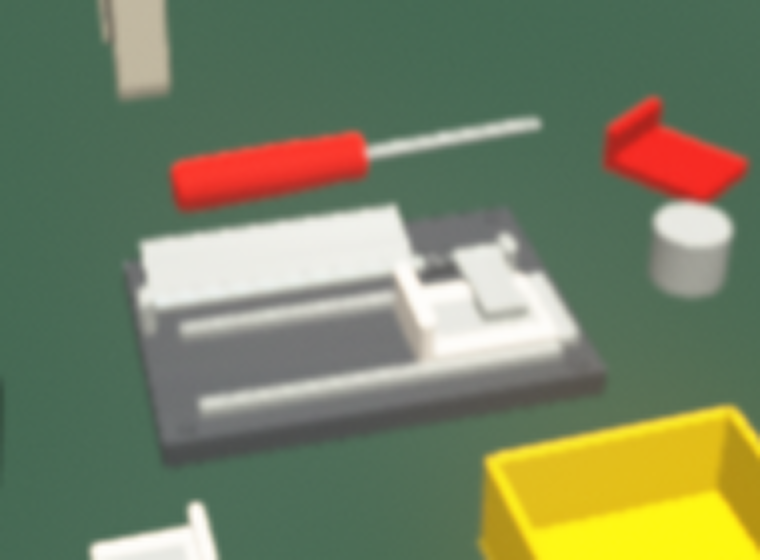

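```bash
python3 - <<'E'
from h import *
v=np.array([584.6,-114,0.137]);c,s=np.cos(v[2]),np.sin(v[2])
def inv(X): d=X[:,:2]-v[:2];return np.c_[d@[c,s],d@[-s,c],X[:,2]].round(1).tolist()
p=bot.get_image("top")
f=p["frame"]; cv2.imwrite("pics/top9.png",cv2.resize(f[140:250,240:330],None,fx=5.5,fy=5.5,interpolation=cv2.INTER_CUBIC))
w=pickle.load(open("wrist8.pkl","rb")); print(inv(unproj(w,[[262,55],[318,54]],z=39)))
w7=pickle.load(open("wrist7.pkl","rb")); print("at 7: lip rear",inv(unproj(w7,[[266,231],[358,231]],z=39)),"front",inv(unproj(w7,[[266,98],[352,98]],z=23)))
print(np.abs(pickle.load(open("side7.pkl","rb"))["frame"][225:245,285:330].astype(int)-pickle.load(open("side8.pkl","rb"))["frame"][225:245,285:330]).mean())
E
```

```text
[[8.8, 22.7, 39.0], [9.4, -19.6, 39.0]]
at 7: lip rear [[9.4, 22.4, 39.0], [9.4, -20.8, 39.0]] front [[70.0, 22.4, 23.0], [69.9, -18.1, 23.0]]
3.2062962962962964
```

View pics/top9.png

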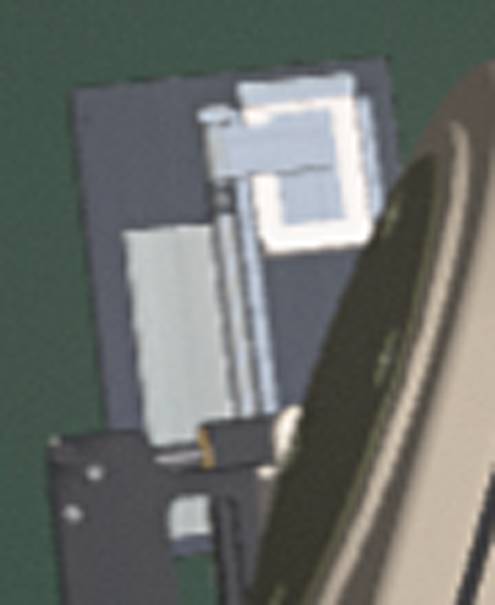

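The top picture shows the carrier touching the stop at (300,95), with the nose over it at (270,145). The front edge measured x = 70.0 and the lip's rear face 9–9.4, against 70 and 10 when home. The hand is clear, so I hand it in.

```bash
python3 -c "
from plant import bot
print(bot.finish_job())"
```

```text
the job is handed in; nothing more can be done
None
```

The carrier is loaded and home against the end stop, the clip is closed on it, and the job is handed in after about 9 s of the 32 s allowed.

**What I did:** I pressed the paddle down with one fingertip until the nose had risen about 12 mm, roughly 0.36 rad. Holding it there, I pushed the white carrier by its rear lip about 45 mm along the lane. At the end the push force rose to about 14 N with no further motion. I backed off a few mm with the paddle still held, then lifted slowly so the clip could close, and moved the hand away.

**Last checks:**
- **Carrier position:** with the finger still pushing, its front edge measured 70.0 mm along the lane, and the stop is at 70. After release the lip's rear face measured 8.8–9.4 mm against a nominal 10, which is within the roughly 2 mm camera calibration.
- **Clip:** the side and top pictures show the nose resting on the carrier.
- **Hand:** it is about 150 mm above the bench, touching nothing, with wrist force near zero.
- **Other things on the bench:** I never went near them, and those in the last pictures look to be where they were. I did not measure their positions again, and the black look-alike shows only partly behind the hand.

**One reading I can't explain:** the vertical force rose to about 16 N during the final push, above the clip's stated 6 N. The tool's height did not change. It could be friction at the lip or the small backward tilt of the hand, but I did not confirm either.

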